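Tilt the rolling pin out of its half-covered box

TASK

The rolling pin lies in the pine box with one end under the fixed cover, and a small paddle board lies across the box's open part. First lay the board flat in the middle of the cork mat and let go of it; then take the pin, which is longer than the opening, tilt it so that its free end comes up out of the opening while the other end is still under the cover, and draw it out. Finish while holding the pin still in the gripper, all of it at least 6 cm above the top of the box and touching nothing else, and leave the other crockery where it stands.

Things in the scene. Friction and masses are not known exactly. Their poses are not given: they have to be found in the camera images.
- box: Fixed pine box, open at the top but for a fixed cover at its +y end. Outside 154 (x) by 269 (y) by 76 mm high, inside 130 by 245 mm, walls 12 mm, floor 10 mm thick. Origin: centre of the underside, on the table; z up, y along the box towards the covered end. The inner face of the -y end wall is 122.5 mm from the origin.
- cover_edge (a point): Middle of the upper edge of the box's cover, 52.5 mm on the +y side of the box's origin, at rim height (76 mm). The cover runs from here 70 mm to the +y end wall over the full width; 10 mm thick, underside 66 mm above the table. The open part, 130 by 175 mm, runs from here towards the box's -y.
- pin: Plain wooden rolling pin: a round rod 222 mm long, 30 mm thick, edges of the ends rounded by 4 mm; about 0.12 kg. Lies on the box floor (axis 25 mm above the table) roughly along the box, one end under the cover, free to roll. Origin: its middle, on the axis; y along the rod towards the end under the cover; x and z turn as it rolls.
- pin_inner (a point): Centre of the end face of the pin that starts under the cover, 111 mm from the pin's middle.
- pin_outer (a point): Centre of the other end face of the pin, the free end in the open part of the box, 111 mm from the pin's middle.
- board: Small wooden paddle board, loose, 200 mm long, 12 mm thick, about 0.09 kg, lying across the rims of the open part, underside 76 mm above the table. Blade 160 by 52 mm, from x = -70 to +90 mm; 24 mm wide handle on to x = -110 mm. Origin: in the underside, at the centre of mass; x along its length, y across, z up.
- mat: Thin cork mat fixed on the table, 240 (x) by 160 (y) by 4 mm, empty at the start. Origin: centre of its underside; z up.
- mug_right: Ochre mug, 78 mm high, 80 mm wide, bystander to the right of the mat. Origin: centre of its underside.
- mug_left: Ochre mug, 78 mm high, 80 mm wide; bystander to the left of the box. Origin: centre of its underside.
- tumbler_a: Amber glass tumbler, 110 mm high, 74 mm wide; bystander beyond the box. Origin: centre of its underside.
- tumbler_b: Amber glass tumbler, 110 mm high, 74 mm wide; bystander beyond the mat. Origin: centre of its underside.
- bowl: Small white bowl, 50 mm high, 110 mm wide; bystander to the left of the box. Origin: centre of its underside.
- ramekin: Small white pot, 45 mm high, 84 mm wide; bystander beyond the box. Origin: centre of its underside.
Things that resemble listed ones, but are neither listed nor needed, are in the scene too. Of the things that look like the pin, the smallest one is meant.

How it is judged:
On the way, in this order (a step that is already met when the one before it is completed fails the run):
1. the board lies flat on the cork mat, let go, with the pin still lying in the box (horizontal distance between board and mat below 0.07 m and height (world z) of board below 0.014 m and angle between board's own z axis and vertical below 0.1 rad and contact force between board and mat above 0.2 N and contact force between the fingers and board below 0.05 N and height (world z) of each of pin_outer, pin_inner below 0.06 m), for 0.2 s.
2. the pin's free end is up out of the opening while its other end is still under the cover (height (world z) of pin_outer above 0.085 m and height (world z) of pin_inner below 0.066 m and y of pin_inner in the frame of box above 0.0525 m and contact force between the fingers and pin above 0.5 N), for 0.05 s.
At the end, for the whole second after the job is handed in: Board flat on the cork mat, its origin within 70 mm of the mat's centre and not touched by the fingers; pin held still in the fingers (over 1 N, under 30 mm/s), off box and board, the centres of both end faces over 130 mm above the table (horizontal distance between board and mat below 0.07 m and height (world z) of board below 0.014 m and angle between board's own z axis and vertical below 0.1 rad and contact force between board and mat above 0.2 N and contact force between the fingers and board below 0.05 N and height (world z) of each of pin_inner, pin_outer above 0.13 m and contact force between the fingers and pin above 1 N and contact force between pin and box below 0.02 N and contact force between pin and board below 0.02 N and linear speed of pin below 0.03 m/s and angular speed of pin below 0.2 rad/s); the arm keeps its last pose, push and grip.
It fails at once if a piece of the other crockery is moved more than 30 mm or tipped (distance of any of mug_right, mug_left, tumbler_a, tumbler_b, bowl, ramekin from where it was at the start of the episode above 0.03 m or angle between any of mug_right, mug_left, tumbler_a, tumbler_b, bowl, ramekin's own z axis and vertical above 0.35 rad).
It also fails if it takes over 58 s, if anything falls off the work surface, if the arm or the gripper's body presses on something with over 40 N, if the wrist force passes 120 N, or if a joint passes its speed limit or range.

ROBOT

A 6-joint arm with a two-finger parallel gripper is mounted at the origin on the work surface. World frame = base frame: x ahead of the robot, y to its left, z up, the work surface at z = 0. Lengths are in m, angles in rad, forces in N, time in s.
With the tool pointing down it reaches from about 0.35 to 0.85 m from the base axis. Payload 8.1 kg.
Tool frame: the origin (TCP) lies at the very end of the fingers, on their centre line; the grasp point (between the pads) lies 19 mm behind it; z points along the fingers, y is the line along which they close (so a half turn about z gives the same grasp; the last joint's range is limited). The gripper opens to 93 mm and grips with 3 to 60 N. Pads are 15 mm wide; open, the fingers measure 128 mm over their backs; the gripper's body (75 mm by 188 mm) begins 65 mm behind the grasp point.
Start: joints at [-0.085, 0.13, 1.488, -0, 1.523, -0.085], TCP at [0.6, 0, 0.219] pointing down, gripper open.
Joint ranges: [-2.96, 2.96], [-0.89, 2.26], [0.02, 2.5], [-1.34, 4.48], [0, 2.73], [-2.66, 2.66]. Speed limits (rad/s): [2.39, 2.39, 2.79, 3.14, 3.14, 3.14].

INTERFACE

Orientations are given as a rotation vector (axis times angle).
In Python, from plant import monitor, eyes, ticket gives the robot as it stands.
- The arm moves only by the tool arm_command, never from a script. Its argument "deltas" is a list that holds one entry, the list of rows, each a list of 6 numbers: the shift along the world's x, y, z in cm, then the turn, a rotation vector about the world's x, y, z in degrees. In form: [[[tx, ty, tz, rx, ry, rz], ...]]. A call has 1 to 12 rows; each row shifts and turns the commanded pose from where the row before left it; what a row does not reach is not made up. A row lasts 1/12 s, in which the tool goes at most 41.7 mm and 7.16 degrees, less where a joint would pass 70% of its speed; a pose out of reach is approached as far as the arm can. A call is refused whole if a number of a shift passes 4.17 or a number of a turn 7.16, either way. A call with a gripper value outside its range is refused whole. "gripper" is the opening, from -1 (shut) to 1 (fully open), set as the call begins (left out, the last holds). The fingers move at their own pace and stop on an object; "squeeze" is the grip in N (left out, the last holds). Time passes only in rows, so rows that do not move let the fingers close. It gives the time, the measured TCP pose, the force, the opening and the grip force at its end, in the units of the state.
- monitor.read_state(): the state, without advancing time (a new reading comes with each control period).
- eyes.read_camera(name): name is "scene" or "side" or "wrist"; returns the picture (480x640x3 uint8, blue, green, red); there is no depth.
- eyes.camera_model(name): a dict with "fx", "fy", "cx", "cy" (pixels), "k1" (the pictures are not rectified: a ray, as slopes to the right and down, at radius r is drawn at 1 + k1 r^2 times it, then the intrinsics apply), "rvec" (rotation vector, rad) and "tvec" (3), from world to camera coordinates, as OpenCV has them. Camera axes: x right, y down, z forward; pixel columns grow to the right and rows downward; lengths in m; the calibration is good to about 2 mm. A picture is of the moment at which its call begins: read the wrist's pose just before it. camera_model takes no time and is no camera call; for the wrist camera it gives the pose at the moment of the call.
- ticket.close_job(): hands the job in; it is judged then, once.
The state is a dict: "t": time; "q": joint angles; "dq": joint speeds; "joint_torque": joint torques, N m; "tool_pos": TCP position; "orientation": TCP orientation; "force": force on the tool from outside, world axes, zero at the start; "wrist_torque": the same for the moment, N m; "opening": finger opening in m; "gripper_force": force on a finger pad.
Only numpy, scipy, OpenCV 4.12 (cv2) and the standard library are available. Lean on these libraries where they do the work, as an engineer would, in place of code of your own. Each camera call takes 0.05 s, during which the arm holds its last target. There are 200 camera calls.

## Working session

There is one attempt and no reset: what is moved stays moved. The work goes in short steps, Python scripts to look and compute and a tool call to move; the robot and the scene stay as the last step left them, time stands still between calls to the robot, and variables do not carry over. Pictures are saved under pics/ and viewed, at most 10 in all, crops included, and the job is handed in when it is done.

Besides the shell and the picture viewer there is one more tool, called as name(argument=value, ...) on one line, values as JSON. arm_command: Moves the arm, as the interface text tells. Its arguments: {"type":"object","properties":{"deltas":{"type":"array"},"gripper":{"type":"number"},"squeeze":{"type":"number"}},"required":["deltas"]}

```bash
mkdir -p pics; ls
cat > h.py <<'E'
import numpy as np, cv2
from plant import monitor, eyes, ticket
def cam(n):
    m=eyes.camera_model(n); R=cv2.Rodrigues(np.array(m['rvec'],float))[0]; return m,R,np.array(m['tvec'],float).ravel()
def ray(c,u,v):
    m,R,t=c; x,y=(u-m['cx'])/m['fx'],(v-m['cy'])/m['fy']; X,Y=x,y
    for _ in range(20):
        s=1+m['k1']*(X*X+Y*Y); X,Y=x/s,y/s
    return -R.T@t, R.T@np.array([X,Y,1.])
def onz(c,u,v,z):
    o,d=ray(c,u,v); return o+d*(z-o[2])/d[2]
def proj(c,p):
    m,R,t=c; q=R@np.array(p)+t; x,y=q[:2]/q[2]; s=1+m['k1']*(x*x+y*y); return np.array([m['fx']*x*s+m['cx'],m['fy']*y*s+m['cy']])
E
python3 - <<'E'
from h import *
for n in('scene','side'):
    cv2.imwrite(f'pics/{n}0.png',eyes.read_camera(n)); c=cam(n); print(n,c[0],-c[1].T@c[2])
print(monitor.read_state())
E
```

```text
pics
scene {'fx': 435.6189047759715, 'fy': 435.6189047759715, 'cx': 321.0032237502136, 'cy': 242.98458438317448, 'k1': -0.02434194301637597, 'rvec': array([ 2.38126949,  0.97920613, -0.30202774]), 'tvec': array([-0.28783297, -0.2574551 ,  1.32380767])} [ 0.8778852  -0.47578796  0.95107365]
side {'fx': 441.61227325323955, 'fy': 441.61227325323955, 'cx': 321.7447236447387, 'cy': 239.77840091896235, 'k1': -0.009847549282378604, 'rvec': array([ 2.09663166, -0.85645481,  0.43795794]), 'tvec': array([-0.37022803,  0.21937563,  0.86959962])} [-0.13461148 -0.64754236  0.70990606]
{'t': 0.1, 'q': array([-8.54311124e-02,  1.31105226e-01,  1.48917660e+00, -3.09292789e-05,
        1.52301171e+00, -8.53999230e-02]), 'dq': array([-0.0002608 , -0.00157154, -0.00233021,  0.00031634,  0.00039964,
        0.00231799]), 'joint_torque': array([ 2.89806376e-03, -5.61339462e+01, -4.93095982e+01,  7.72326719e-02,
        2.89617141e-02, -2.83941080e-05]), 'tool_pos': array([5.99475352e-01, 3.69016425e-05, 2.17677242e-01]), 'orientation': array([-2.22056826e+00, -2.22050234e+00,  1.75755091e-03]), 'force': array([-0.02517188, -0.09115201,  0.24332275]), 'wrist_torque': array([-0.06764045,  0.0363841 , -0.04774015]), 'gripper_force': 0.0, 'opening': 0.0930408196685073}
```

View pics/scene0.png

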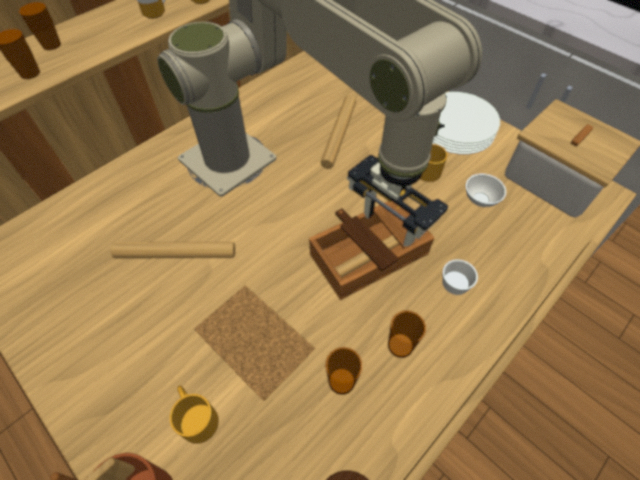

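View pics/side0.png

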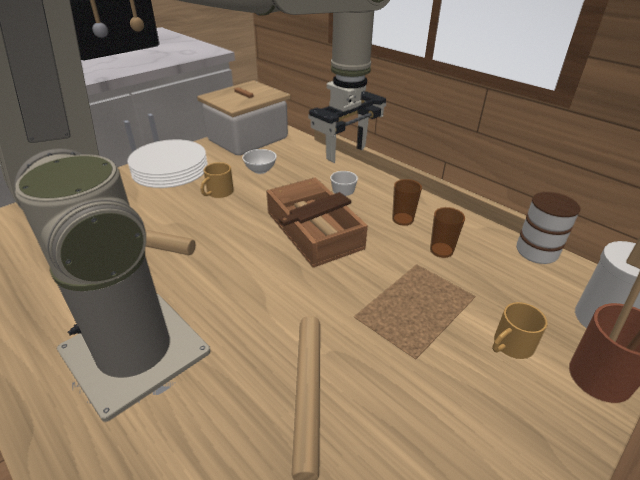

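Scene: the box is at about (370,250) with the dark board across it, and the mat is at (255,342). There are three rods. Two lie outside the box, at (175,250) and (340,130), and both are larger. The one inside the box at (365,258) is smallest and fits the description. I'll confirm it in a crop.

Run:
```python
from h import *
a=cv2.imread('pics/scene0.png')[195:300,300:440]; b=cv2.imread('pics/side0.png')[175:265,258:372]
A=cv2.resize(a,(400*2,600)) ; A=cv2.resize(a,None,fx=5.7,fy=5.7,interpolation=3)[:, :798]; cv2.imwrite('pics/c1.png',A)
B=cv2.resize(b,None,fx=6,fy=6,interpolation=3); cv2.imwrite('pics/c2.png',B); print(A.shape,B.shape)
```

```text
(598, 798, 3) (540, 684, 3)
```

View pics/c1.png

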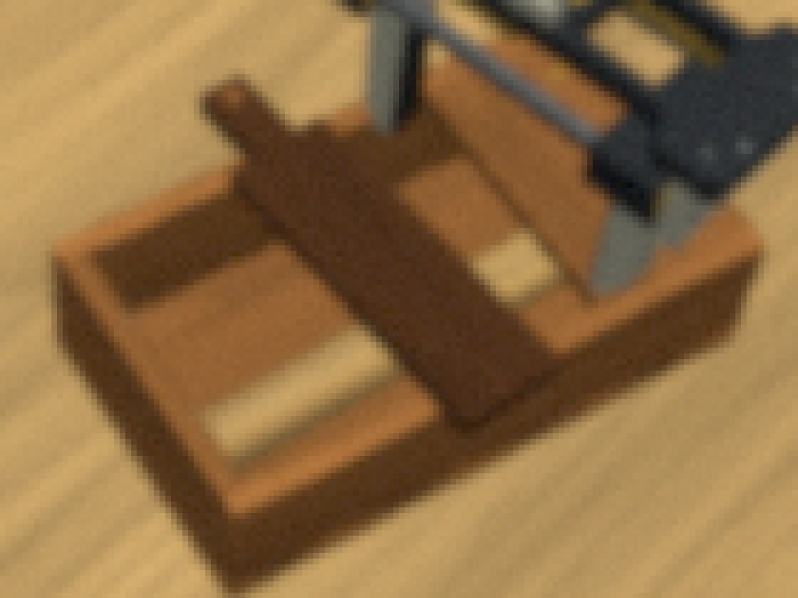

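View pics/c2.png

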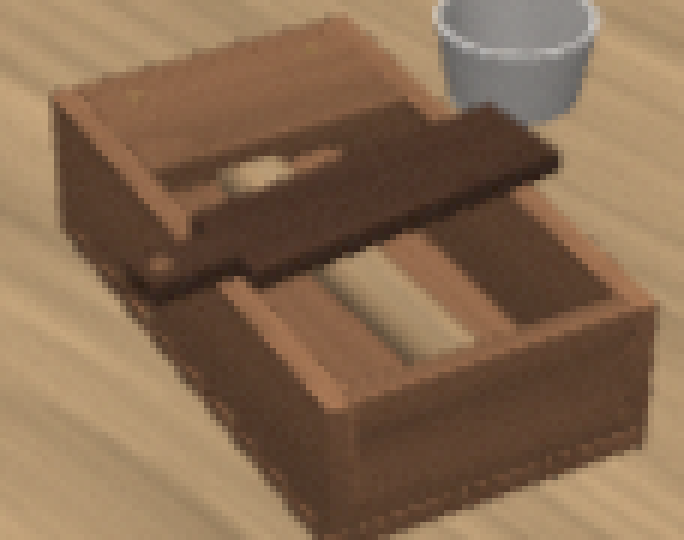

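Both crops confirm the pale rod lying on the box floor under the dark board, partly under the cover. Next I measure from the corner pixels.

Run:
```python
from h import *
np.set_printoptions(precision=4,suppress=True)
S,D=cam('scene'),cam('side')
s=lambda u,v,z:onz(S,300+u/5.7,195+v/5.7,z)[:2]
d=lambda u,v,z:onz(D,258+u/6,175+v/6,z)[:2]
print('rim scene',s(52,250,.076),s(232,515,.076),s(765,250,.076))
print('rim side',d(328,408,.076),d(655,305,.076),d(340,15,.076),d(55,95,.076))
print('board scene',[s(*p,.088) for p in((200,100),(245,73),(470,432),(552,358),(235,180),(320,125))])
print('board side',[d(*p,.088) for p in((125,275),(490,103),(560,155),(190,235),(248,272))])
print('pin scene',[s(*p,.025) for p in((218,433),(380,350),(515,270))])
print('pin scene edges',[s(*p,.025) for p in((200,408),(360,325),(240,460),(400,375))])
print('pin side',[d(*p,.025) for p in((440,345),(352,272),(255,172))])
for n,c in(('scene',S),('side',D)):
    im=cv2.imread(f'pics/{n}0.png')
    h=cv2.cvtColor(im,cv2.COLOR_BGR2HSV)
    x0,y0,x1,y1=(190,280,320,405) if n=='scene' else (350,260,482,355)
    l=cv2.cvtColor(im,cv2.COLOR_BGR2GRAY)
    m=np.zeros_like(l);m[y0:y1,x0:x1]=(l[y0:y1,x0:x1]<np.mean([l[y0:y1,x0:x1].min(),l[y0:y1,x0:x1].max()]))*255
    m=cv2.morphologyEx(m,cv2.MORPH_CLOSE,np.ones((7,7)))
    k=max(cv2.findContours(m,0,1)[0],key=cv2.contourArea)
    b=cv2.boxPoints(cv2.minAreaRect(k)); ap=cv2.approxPolyDP(k,8,True)[:,0]
    print(n,'mat',[onz(c,*p,.004)[:2] for p in ap])
def two(p,q):
    (a,u),(b,w)=ray(S,*p),ray(D,*q); M=np.c_[u,-w]; t=np.linalg.lstsq(M,b-a,rcond=None)[0]; return (a+u*t[0]+b+w*t[1])/2,np.linalg.norm(a+u*t[0]-b-w*t[1])
for n,z,p,q in(('mug_r',.078,(193,412),(524,322)),('tumbA',.11,(408,325),(406,187)),('tumbB',.11,(344,362),(448,215)),('ramek',.045,(459,272),(344,180)),('bowl',.05,(485,186),(259,158)),('mugL',.078,(434,152),(219,172))):
    print(n,onz(S,*p,z)[:2],onz(D,*q,z)[:2])
```

```text
rim scene [ 0.4306 -0.0669] [ 0.5737 -0.1064] [0.6481 0.1482]
rim side [ 0.4262 -0.065 ] [ 0.57   -0.1084] [0.6418 0.1509] [0.4967 0.1879]
board scene [array([0.4257, 0.0297]), array([0.4294, 0.0547]), array([ 0.6201, -0.0165]), array([0.6213, 0.0342]), array([0.4666, 0.0086]), array([0.4726, 0.0566])]
board side [array([0.4168, 0.0441]), array([0.6209, 0.0331]), array([ 0.6117, -0.0174]), array([0.4549, 0.0474]), array([0.4542, 0.0112])]
pin scene [array([ 0.5242, -0.0599]), array([0.5459, 0.0212]), array([0.5609, 0.0962])]
pin scene edges [array([ 0.51  , -0.0562]), array([0.5308, 0.0248]), array([ 0.5401, -0.063 ]), array([0.5607, 0.0176])]
pin side [array([ 0.5368, -0.0198]), array([0.5476, 0.0457]), array([0.5717, 0.1361])]
scene mat [array([ 0.3828, -0.2467]), array([ 0.3892, -0.3994]), array([ 0.6222, -0.3907]), array([ 0.6127, -0.2353])]
side mat [array([ 0.6153, -0.2403]), array([ 0.3759, -0.2446]), array([ 0.3798, -0.3838]), array([ 0.4849, -0.4083]), array([ 0.62  , -0.3933])]
mug_r [ 0.5623 -0.509 ] [ 0.5456 -0.5216]
tumbA [ 0.7486 -0.0905] [ 0.7404 -0.0942]
tumbB [ 0.7077 -0.2409] [ 0.7078 -0.2436]
ramek [0.7408 0.1336] [0.733  0.1188]
bowl [0.635  0.4094] [0.6313 0.3965]
mugL [0.4693 0.3895] [0.4599 0.3629]
```

The box centre is about (.535,.041) with yaw −15.5°, and the measured corner distances agree with the given 154×269 mm. The board origin is about (.530,.024), yaw −10°. The mat centre is about (.500,−.317), yaw +2°. The pin axis passes through (.535,−.02), yaw −13°. I'll move above the board and turn the tool −100°.

arm_command(deltas=[[[-0.58, 0.2, -0.2, 0, 0, -7], [-0.58, 0.2, -0.2, 0, 0, -7], [-0.58, 0.2, -0.2, 0, 0, -7], [-0.58, 0.2, -0.2, 0, 0, -7], [-0.58, 0.2, -0.2, 0, 0, -7], [-0.58, 0.2, -0.2, 0, 0, -7], [-0.58, 0.2, -0.2, 0, 0, -7], [-0.58, 0.2, -0.2, 0, 0, -7], [-0.58, 0.2, -0.2, 0, 0, -7], [-0.58, 0.2, -0.2, 0, 0, -7], [-0.58, 0.2, -0.2, 0, 0, -7], [-0.58, 0.2, -0.2, 0, 0, -7]]], gripper=0.61)

```text
t: 1.1
tool_pos: [0.5298, 0.0241, 0.194]
orientation: [-3.138, -0.155, 0.001]
force: [0.8, -0.6, -0.1]
opening: 0.0746
gripper_force: 0.0
```

arm_command(deltas=[[[0, 0, -0.5, 0, 0, -5.3], [0, 0, -0.5, 0, 0, -5.3], [0, 0, -0.5, 0, 0, -5.4], [0, 0, 0, 0, 0, 0], [0, 0, 0, 0, 0, 0]]])

```text
t: 1.52
tool_pos: [0.5299, 0.0241, 0.179]
orientation: [3.13, -0.269, -0.002]
force: [-0.1, 0.2, 0.0]
opening: 0.0749
gripper_force: 0.0
```

Run:
```python
from h import *
s=monitor.read_state(); c=cam('wrist'); im=eyes.read_camera('wrist'); cv2.imwrite('pics/w1.png',im)
print(s['t'],s['tool_pos'],cv2.Rodrigues(s['orientation'])[0].round(3),s['opening'],c, s['q'])
np.save('c1.npy',np.array([c],dtype=object),allow_pickle=True)
```

```text
1.5167 [0.52990271 0.02406205 0.17904876] [[ 0.985 -0.171 -0.001]
 [-0.171 -0.985  0.   ]
 [-0.001  0.    -1.   ]] 0.07487402305669552 ({'fx': 427.74465277058323, 'fy': 427.74465277058323, 'cx': 325.27058591040475, 'cy': 244.45628449225086, 'k1': -0.10142577465986848, 'rvec': array([-1.89899217,  2.25493843,  0.31284309]), 'tvec': array([0.11461271, 0.47734322, 0.49375378])}, array([[-1.70156808e-01, -9.85416977e-01, -2.04597184e-04],
       [-9.48254597e-01,  1.63683308e-01,  2.72067995e-01],
       [-2.68066932e-01,  4.64882318e-02, -9.62278008e-01]]), array([0.11461271, 0.47734322, 0.49375378])) [-5.13159427e-02 -3.47457424e-02  1.73120235e+00  2.90953503e-05
  1.44652213e+00  1.69111293e+00]
```

View pics/w1.png

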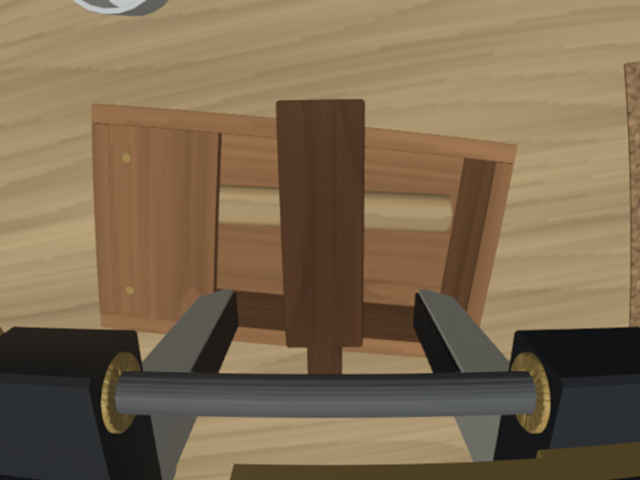

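The wrist view shows the board blade with corners (277,101), (364,99), (363,347) and (287,345). The pin spans columns 218–452 at rows about 186–231, and the cover edge is at column ~217.

Run:
```python
from h import *
np.set_printoptions(precision=4,suppress=True)
c=cam('wrist'); f=lambda u,v,z:onz(c,u,v,z)[:2]
print('board',[f(*p,.088) for p in((277,101),(364,99),(363,347),(287,345))])
print('rim',[f(*p,.076) for p in((93,104),(516,146))],'cover edge',f(219,133,.076),f(215,290,.076))
print('inner wall -y top',f(497,162,.076),f(467,158,.076))
print('pin',[f(*p,.025) for p in((218,205),(370,210),(450,213))],[f(*p,.04) for p in((452,213),)])
```

```text
board [array([0.6229, 0.0372]), array([ 0.6154, -0.0126]), array([0.4578, 0.0114]), array([0.468 , 0.0617])]
rim [array([0.6444, 0.1525]), array([ 0.573 , -0.1048])] cover edge [0.6115 0.0775] [0.5107 0.1044]
inner wall -y top [ 0.5648 -0.0917] [ 0.5703 -0.0726]
pin [array([0.5604, 0.1029]), array([ 0.5367, -0.011 ]), array([ 0.5241, -0.0716])] [array([ 0.5276, -0.0692])]
```

arm_command(deltas=[[[0, 0.2, -2, 0, 0, 1], [0, 0, -2, 0, 0, 0], [0, 0, -2, 0, 0, 0], [0, 0, -2, 0, 0, 0], [0, 0, -1.5, 0, 0, 0], [0, 0, -0.8, 0, 0, 0], [0, 0, 0, 0, 0, 0]]])

```text
t: 2.15
tool_pos: [0.529, 0.0261, 0.0747]
orientation: [3.132, -0.244, -0.005]
force: [0.8, 0.9, -0.2]
opening: 0.0748
gripper_force: 0.0
```

arm_command(deltas=[[[0, 0, 0, 0, 0, 0], [0, 0, 0, 0, 0, 0], [0, 0, 0, 0, 0, 0], [0, 0, 0, 0, 0, 0], [0, 0, 0, 0, 0, 0], [0, 0, 0, 0, 0, 0], [0, 0, 0, 0, 0, 0]]], gripper=-1, squeeze=25)

```text
t: 2.73
tool_pos: [0.5313, 0.026, 0.0779]
orientation: [-3.132, 0.246, -0.003]
force: [-0.6, 0.3, 4.8]
opening: 0.0515
gripper_force: 25.0
```

arm_command(deltas=[[[0, 0, 0.5, 0, 0, 0], [0, 0, 1, 0, 0, 0], [0, 0, 1.5, 0, 0, 0], [0, 0, 2, 0, 0, 0], [0, 0, 2, 0, 0, 0], [0, 0, 1, 0, 0, 0], [0, 0, 0, 0, 0, 0]]])

```text
t: 3.32
tool_pos: [0.5323, 0.026, 0.1601]
orientation: [-3.132, 0.246, -0.008]
force: [0.9, -0.7, -0.6]
opening: 0.0518
gripper_force: 25.0
```

arm_command(deltas=[[[-0.1, -1, 0, 0, 0, 0.5], [-0.3, -2.5, 0, 0, 0, 1], [-0.3, -3, 0, 0, 0, 1], [-0.3, -3.5, 0, 0, 0, 1], [-0.3, -3.8, 0, 0, 0, 1], [-0.3, -4, 0, 0, 0, 1], [-0.3, -4, 0, 0, 0, 1], [-0.3, -4, 0, 0, 0, 1], [-0.3, -3.5, 0, 0, 0, 1], [-0.3, -2.5, 0, 0, 0, 1], [-0.2, -1.5, 0, 0, 0, 1], [-0.1, -1, 0, 0, 0, 0.5]]])

```text
t: 4.32
tool_pos: [0.4981, -0.3187, 0.155]
orientation: [-3.14, -0.053, 0.003]
force: [-0.2, -0.1, -0.3]
opening: 0.0521
gripper_force: 25.0
```

arm_command(deltas=[[[0, 0, -1, 0, 0, 0], [0, 0, -2, 0, 0, 0], [0, 0, -3, 0, 0, 0], [0, 0, -3, 0, 0, 0], [0, 0, -2, 0, 0, 0], [0, 0, -1, 0, 0, 0], [0, 0, 0, 0, 0, 0], [0, 0, 0, 0, 0, 0], [0, 0, 0, 0, 0, 0]]])

```text
t: 5.07
tool_pos: [0.5006, -0.3173, 0.0383]
orientation: [3.14, 0.056, 0.003]
force: [0.1, 0.1, -0.5]
opening: 0.0515
gripper_force: 25.0
```

Run:
```python
from h import *
s=monitor.read_state(); print(s['t'],s['tool_pos'],s['force'])
a=cv2.resize(eyes.read_camera('side')[200:400,330:560],None,fx=2.6,fy=2.6,interpolation=3)
cv2.imwrite('pics/p1.png',a)
```

```text
5.0667 [ 0.50061798 -0.31725593  0.03828592] [ 0.11241537  0.08511982 -0.47778374]
```

View pics/p1.png

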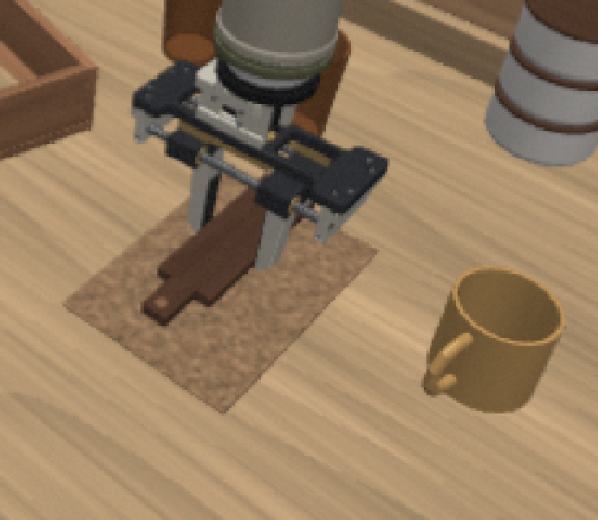

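The board hangs level over the middle of the mat, with its handle at crop (160,305). I'll lower it gently and watch the force.

arm_command(deltas=[[[0, 0, -1, 0, 0, 0], [0, 0, -1, 0, 0, 0], [0, 0, -0.7, 0, 0, 0], [0, 0, -0.2, 0, 0, 0], [0, 0, 0, 0, 0, 0], [0, 0, 0, 0, 0, 0], [0, 0, 0, 0, 0, 0]]])

```text
t: 5.7
tool_pos: [0.4994, -0.317, 0.0075]
orientation: [-3.141, -0.055, 0.0]
force: [-0.0, -0.2, -1.4]
opening: 0.0516
gripper_force: 25.0
```

arm_command(deltas=[[[0, 0, -0.1, 0, 0, 0], [0, 0, -0.1, 0, 0, 0], [0, 0, -0.1, 0, 0, 0], [0, 0, 0, 0, 0, 0]]])

```text
t: 6.03
tool_pos: [0.4997, -0.3172, 0.0059]
orientation: [3.141, 0.055, 0.0]
force: [-3.8, 2.3, 10.0]
opening: 0.0516
gripper_force: 25.0
```

Contact: the tool reads 10 N upward. I'll release the board and rise.

arm_command(deltas=[[[0, 0, 0.1, 0, 0, 0], [0, 0, 0, 0, 0, 0], [0, 0, 0, 0, 0, 0], [0, 0, 0, 0, 0, 0], [0, 0, 0, 0, 0, 0]]], gripper=0.6)

```text
t: 6.45
tool_pos: [0.4993, -0.3169, 0.0054]
orientation: [-3.141, -0.055, 0.0]
force: [-0.1, -0.9, 0.0]
opening: 0.0742
gripper_force: 0.0
```

arm_command(deltas=[[[0, 0, 0.5, 0, 0, 0], [0, 0, 1, 0, 0, 0], [0, 0, 2, 0, 0, 0], [0, 0, 3, 0, 0, 0], [0, 0, 4, 0, 0, 0], [0, 0, 3, 0, 0, 0], [0, 0, 2, 0, 0, 0], [0, 0, 0, 0, 0, 0]]])

```text
t: 7.12
tool_pos: [0.5024, -0.3192, 0.1685]
orientation: [3.134, 0.055, 0.013]
force: [0.4, 0.0, 0.9]
opening: 0.0747
gripper_force: 0.0
```

Run:
```python
from h import *
np.set_printoptions(precision=4,suppress=True)
s=monitor.read_state(); print(s['t'],s['tool_pos'],s['opening'])
c=cam('side');im=eyes.read_camera('side')
cv2.imwrite('pics/p2.png',cv2.resize(im[170:370,200:500],None,fx=2.6,fy=2.6,interpolation=3))
```

```text
7.1167 [ 0.5024 -0.3192  0.1685] 0.07465151635986855
```

View pics/p2.png

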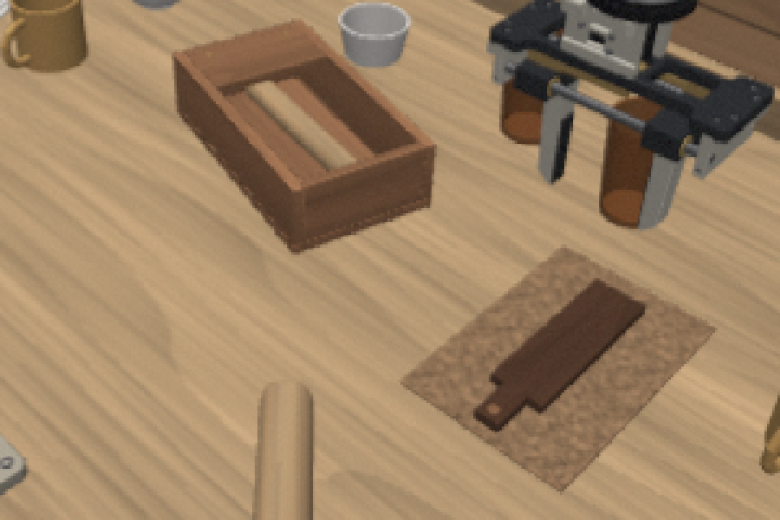

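The board lies flat in the middle of the mat and is let go. The pin is still in the box. Next I go above the pin.

arm_command(deltas=[[[0.3, 1, 0, 0, 0, 6.4], [0.3, 2, 0, 0, 0, 6.4], [0.3, 3, 0, 0, 0, 6.4], [0.3, 3.3, 0, 0, 0, 6.4], [0.3, 3.3, 0, 0, 0, 6.4], [0.4, 3.3, 0, 0, 0, 6.4], [0.4, 3.3, 0, 0, 0, 6.4], [0.4, 3.3, 0, 0, 0, 6.4], [0.3, 3, 0, 0, 0, 6.4], [0.3, 2.6, 0, 0, 0, 6.4], [0.3, 2, 0, 0, 0, 6.4], [0.3, 2, 0, 0, 0, 6.1]]], gripper=0.1)

```text
t: 8.17
tool_pos: [0.5375, 0.0056, 0.1594]
orientation: [-2.425, -1.995, 0.002]
force: [0.0, -0.6, 0.2]
opening: 0.0507
gripper_force: 0.0
```

arm_command(deltas=[[[0, 0, 0, 0, 0, 0], [0, 0, 0, 0, 0, 0], [0, 0, 0, 0, 0, 0]]])

```text
t: 8.42
tool_pos: [0.5378, 0.0036, 0.1598]
orientation: [-2.434, -1.985, 0.002]
force: [-0.6, 0.4, 0.2]
opening: 0.0511
gripper_force: 0.0
```

Run:
```python
from h import *
s=monitor.read_state(); im=eyes.read_camera('wrist'); cv2.imwrite('pics/w2.png',im)
print(s['t'],s['tool_pos'],cv2.Rodrigues(s['orientation'])[0].round(3),s['opening'])
```

```text
8.4167 [0.53779874 0.00362523 0.15984496] [[ 0.201  0.98  -0.001]
 [ 0.98  -0.201 -0.   ]
 [-0.001 -0.001 -1.   ]] 0.0511194603013312
```

View pics/w2.png

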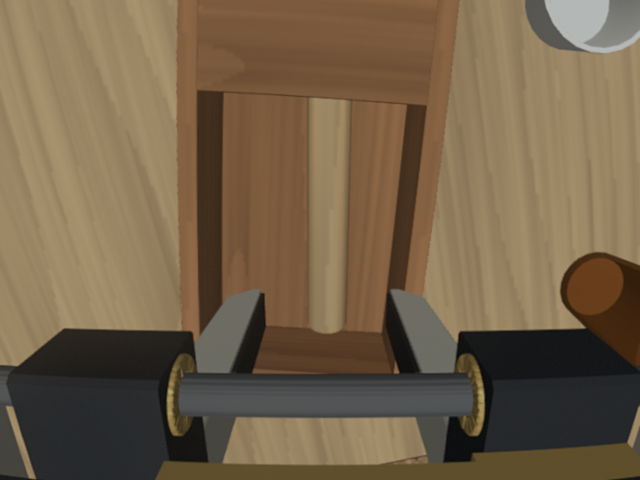

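The pin's centre line runs from (330,97) to (327,325), and it is centred between the fingers.

Run:
```python
from h import *
c=cam('wrist')
a,b=onz(c,330,99,.025),onz(c,326.5,320,.025); print(a,b,np.degrees(np.arctan2((a-b)[0],(a-b)[1])))
y=.0036; print('x on axis at y',y,b[0]+(a-b)[0]*(y-b[1])/(a-b)[1], 'outer end',onz(c,327,333,.025))
print('cover edge',onz(c,197,91,.076),onz(c,427,104,.076))
```

```text
[0.55988304 0.09390684 0.025     ] [ 0.52496597 -0.06504232  0.025     ] 12.389625684509854
x on axis at y 0.0036 0.5400449335996306 outer end [ 0.52311005 -0.07607514  0.025     ]
cover edge [0.48634357 0.11131575 0.076     ] [0.61208622 0.07792508 0.076     ]
```

arm_command(deltas=[[[0.2, 0, -1, 0, 0, -0.8], [0, 0, -2, 0, 0, 0], [0, 0, -2.5, 0, 0, 0], [0, 0, -2.5, 0, 0, 0], [0, 0, -2.5, 0, 0, 0], [0, 0, -2, 0, 0, 0], [0, 0, -1, 0, 0, 0], [0, 0, -0.5, 0, 0, 0], [0, 0, -0.4, 0, 0, 0], [0, 0, 0, 0, 0, 0], [0, 0, 0, 0, 0, 0], [0, 0, 0, 0, 0, 0]]])

```text
t: 9.47
tool_pos: [0.5416, 0.0039, 0.018]
orientation: [2.446, 1.969, 0.003]
force: [0.1, 0.4, -0.2]
opening: 0.0511
gripper_force: 0.0
```

arm_command(deltas=[[[0, 0, 0, 0, 0, 0], [0, 0, 0, 0, 0, 0], [0, 0, 0, 0, 0, 0], [0, 0, 0, 0, 0, 0], [0, 0, 0, 0, 0, 0], [0, 0, 0, 0, 0, 0], [0, 0, 0, 0, 0, 0], [0, 0, 0, 0, 0, 0]]], gripper=-1, squeeze=50)

```text
t: 10.13
tool_pos: [0.5406, 0.004, 0.0169]
orientation: [2.446, 1.971, 0.0]
force: [-1.5, 1.1, 3.7]
opening: 0.0289
gripper_force: 50.0
```

arm_command(deltas=[[[0, 0, 0.2, 0, 0, 0], [0, 0, 0.74, -2.93, 0.64, 0], [0, 0, 0.74, -2.93, 0.64, 0], [0.01, 0.06, 0.74, -2.93, 0.64, 0], [0.02, 0.09, 0.73, -2.93, 0.64, 0], [0.03, 0.13, 0.73, -2.93, 0.64, 0], [0.04, 0.17, 0.72, -2.93, 0.64, 0], [0, 0, 0, 0, 0, 0], [0, 0, 0, 0, 0, 0], [0, 0, 0, 0, 0, 0]]])

```text
t: 10.97
tool_pos: [0.5409, 0.0085, 0.0619]
orientation: [2.277, 1.835, -0.36]
force: [0.2, 0.7, -1.1]
opening: 0.0291
gripper_force: 50.0
```

Run:
```python
from h import *
s=monitor.read_state(); print(s['t'],s['tool_pos'],s['force'],s['wrist_torque'],cv2.Rodrigues(s['orientation'])[0].round(3))
im=eyes.read_camera('side')
cv2.imwrite('pics/p3.png',cv2.resize(im[150:290,230:410],None,fx=4,fy=4,interpolation=3))
```

```text
10.9667 [0.54093279 0.00850538 0.06185113] [ 0.16469102  0.72111099 -1.14019377] [0.18837732 0.03189958 0.02600236] [[ 0.202  0.977 -0.067]
 [ 0.93  -0.213 -0.3  ]
 [-0.308 -0.001 -0.951]]
```

View pics/p3.png

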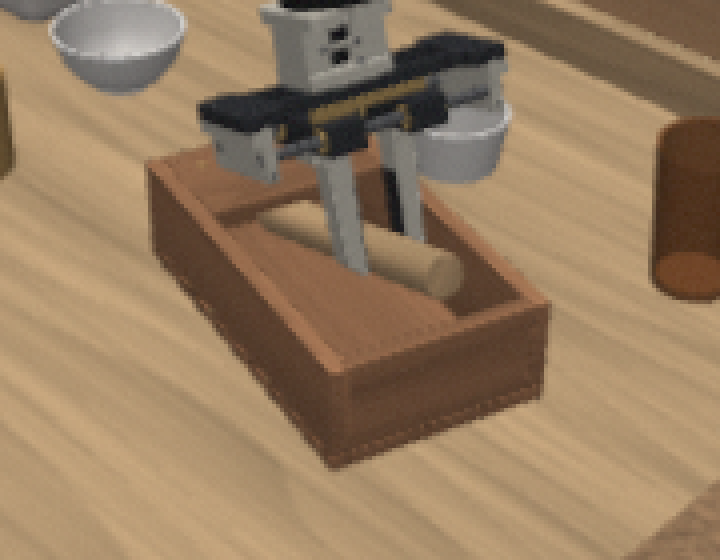

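The pin is tilted, with its free end face at crop (445,275), and nothing presses on it: the tool feels only the pin's weight. I'll check the end's height.

Run:
```python
from h import *
c=cam('side')
tp=np.array([.5409,.0085,0]); n=np.array([.9767,-.2146,0])
for u,v in((445,275),(450,270)):
    o,d=ray(c,230+u/4,150+v/4); print(o+d*(n@(tp-o))/(n@d))
```

```text
[ 0.52542359 -0.06193714  0.09524772]
[ 0.52437882 -0.06669215  0.10183123]
```

The outer end is at about 0.095 m, as predicted, and the inner end is about 55 mm under the cover. I'll draw the pin out along its axis, then lift.

arm_command(deltas=[[[-0.1, -0.47, 0.16, 0, 0, 0], [-0.2, -0.93, 0.31, 0, 0, 0], [-0.2, -0.93, 0.31, 0, 0, 0], [-0.2, -0.93, 0.31, 0, 0, 0], [-0.2, -0.93, 0.31, 0, 0, 0], [-0.2, -0.93, 0.31, 0, 0, 0], [-0.2, -0.93, 0.31, 0, 0, 0], [-0.2, -0.93, 0.31, 0, 0, 0], [-0.2, -0.93, 0.31, 0, 0, 0], [-0.1, -0.47, 0.16, 0, 0, 0], [0, 0, 0, 0, 0, 0], [0, 0, 0, 0, 0, 0]]])

```text
t: 12.02
tool_pos: [0.5234, -0.0755, 0.0907]
orientation: [2.277, 1.833, -0.36]
force: [-0.9, 0.3, -1.0]
opening: 0.0289
gripper_force: 50.0
```

arm_command(deltas=[[[0, 0, 0.5, 0, 0, 0], [0, 0, 1, 0, 0, 0], [0, 0, 1.5, 0, 0, 0], [0, 0, 1.5, 0, 0, 0], [0, 0, 2, 0, 0, 0], [0, 0, 2, 0, 0, 0], [0, 0, 2, 0, 0, 0], [0, 0, 1.5, 0, 0, 0], [0, 0, 1, 0, 0, 0], [0, 0, 0.5, 0, 0, 0]]])

```text
t: 12.85
tool_pos: [0.5244, -0.0749, 0.2281]
orientation: [2.275, 1.833, -0.357]
force: [0.2, 0.5, -1.3]
opening: 0.0287
gripper_force: 50.0
```

arm_command(deltas=[[[0, 0, 0, 0, 0, 0], [0, 0, 0, 0, 0, 0], [0, 0, 0, 0, 0, 0], [0, 0, 0, 0, 0, 0], [0, 0, 0, 0, 0, 0], [0, 0, 0, 0, 0, 0], [0, 0, 0, 0, 0, 0], [0, 0, 0, 0, 0, 0]]])

```text
t: 13.52
tool_pos: [0.5233, -0.0753, 0.2254]
orientation: [2.277, 1.834, -0.361]
force: [-0.2, 0.6, -1.0]
opening: 0.0287
gripper_force: 50.0
```

Run:
```python
from h import *
s=monitor.read_state(); print(s['t'],s['tool_pos'],s['force'],abs(s['dq']).max(),s['opening'],s['gripper_force'])
cv2.imwrite('pics/p4.png',eyes.read_camera('side'))
```

```text
13.5167 [ 0.52333635 -0.0753026   0.22544868] [-0.2238805   0.58848128 -0.95219181] 0.0028047828092853814 0.028674215237291294 49.99784052371979
```

View pics/p4.png

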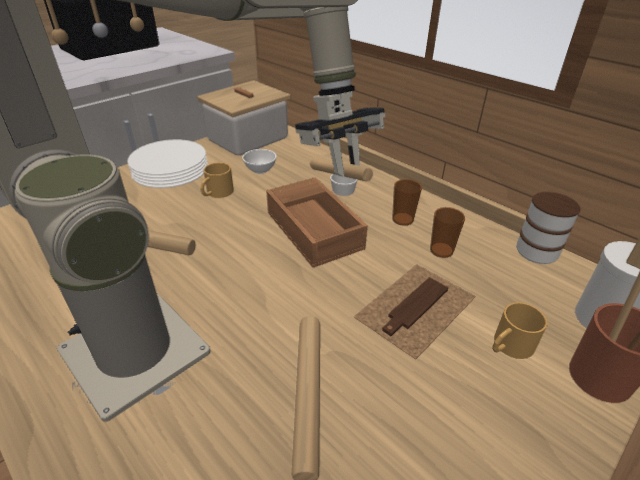

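The pin is held clear of the box, from (312,166) to (370,173), with its lower end at about 0.19 m and the arm still. The board is flat on the mat and the other crockery has not moved. I'll hand in.

```bash
python3 -c "
from plant import ticket; print(ticket.close_job())"
```

```text
the job is handed in; nothing more can be done
None
```

The job is handed in after about 13.5 s of robot time: the board lies flat in the middle of the mat, the pin is held still well above the box with both ends over 0.13 m by my measurement, and the other crockery stands where it was; the judge returned no verdict.

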